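# Shut and lock the access panel of the imaging-plate reader

## Robot

A 6-joint arm with a two-finger parallel gripper is mounted at the origin on the work surface. World frame = base frame: x ahead of the robot, y to its left, z up, the work surface at z = 0. Lengths are in mm, angles in rad, forces in N, time in s.
With the tool pointing down it reaches from about 275 to 750 mm from the base axis. Payload 10.2 kg.
Tool frame: the origin (TCP) lies midway between the tips of the shut fingers; the grasp point (between the pads) lies grasp_offset behind it (grasp_offset is the distance from the TCP to the grasp point, in mm); x points along the fingers, z is the direction in which the jaws open and shut, and the axes are right-handed (so a half turn about x gives the same grasp; the last joint's range is limited). The gripper opens to 85 mm and grips with 20 to 120 N. Pads are 22 mm wide; open, the fingers measure 114 mm over their backs; the gripper's body (76 mm by 85 mm) begins 54 mm behind the grasp point. The pads swing forward as they close: fully open they stand 13 mm farther back than shut.
Start: joints at [-1.386, 0.313, 1.498, -0, 1.331, -0.223], TCP at [208.198, -481.959, 231.294] pointing down, gripper open.
Joint ranges: [-2.94, 2.94], [-0.97, 2.17], [0.19, 2.56], [-1.23, 4.37], [0.02, 3.11], [-2.88, 2.88]. Speed limits (rad/s): [2.39, 2.39, 3.01, 3.14, 3.14, 3.14].

## Interface

Orientations are given as a unit quaternion [w, x, y, z].
In Python, from rig import sense, capture, calibration, finish_job, grasp_offset gives the robot as it stands.
- The arm moves only by the shell command python3 -m jog 'ROWS' [FORCE]. ROWS is JSON, a list of rows, each an object with "linear": the shift along the tool's x, y, z scaled (see below), a list of three; "rotation": the turn, a rotation vector about the tool's x, y, z scaled (see below), a list of three; "grip": the finger opening in mm, from 0 to 85.4. A call has 1 to 20 rows; each row is the pose to reach, as a shift and turn from the pose measured when the call began, along the tool's axes at that moment; what a row does not reach only later rows make up. The controller multiplies each number of a shift by 0.3 m and each number of a turn by 0.5 rad. A row lasts 1/12 s, in which the tool goes at most 41.7 mm and 7.16 degrees, less where a joint would pass 70% of its speed; a pose out of reach is approached as far as the arm can. A call with a number of a shift or a turn outside -1 to 1 is refused whole. A call with a gripper value outside its range is refused whole. The fingers move at their own pace and stop on an object; FORCE is the grip in N (left out, the last holds). Time passes only in rows, so rows that repeat a pose let the fingers close. It gives the time, the measured TCP pose, the force and the opening at its end, in the units of the state.
- sense(): the state, without advancing time (a new reading comes with each control period).
- capture(name): name is "scene" or "top" or "wrist"; returns (picture, depth): 400x640x3 uint8, red, green, blue; 400x640 float32, mm along the optical axis (not along the pixel's ray), 0 where there is no reading.
- calibration(name): a dict with "intrinsics" (3x3 intrinsics, pixels), "world_from_camera" (4x4, takes a point from camera to world coordinates). Camera axes: x right, y up, looking along -z (the intrinsics and any distortion apply to the point x, -y, -z); pixel columns grow to the right and rows downward; lengths in mm; the calibration is good to about 2 mm. A picture is of the moment at which its call begins: read the wrist's pose just before it. calibration takes no time and is no camera call; for the wrist camera it gives the pose at the moment of the call.
- finish_job(): hands the job in, once; it reports no verdict.
The state is a dict: "time_s": time; "joints": joint angles; "dq": joint speeds; "tau": joint torques, N m; "eef_pos": TCP position; "ee_rot": TCP orientation; "force": force on the tool from outside, world axes, zero at the start; "wrist_torque": the same for the moment, N m; "grip_width": opening from 0.0 (shut) to 1.0 (fully open).
Only numpy, scipy, OpenCV 4.12 (cv2) and the standard library are available. Lean on these libraries where they do the work, as an engineer would, in place of code of your own. Each camera call takes 0.05 s, during which the arm holds its last target.

## Task

The access panel on top of the imaging-plate reader stands ajar on its springy hinge. Set a fingertip in the slot of its round quarter-turn latch, press the panel down until it is fully shut, and, while still pressing, turn the latch a quarter turn clockwise (seen from above) to its stop, so that the panel stays locked shut once you withdraw the finger. Do not open the panel any further, and leave the bottle, the mouse and the small jar where they stand.

Things in the scene. Friction and masses are not known exactly. Their poses are not given: they have to be found in the camera images.
- slot (a point): Centre of the latch slot's floor, on the turning axis; x along the slot, z up, turning with the latch. The latch is an aluminium disc 96 mm across near the panel's front edge, flush (2 mm proud) in a black ring; a slot 40 mm wide, 17 mm deep, black floor, upright walls, crosses it from rim to rim. Floor height above the work surface: 95 mm with the panel shut, 12 to 17 mm more while ajar.
- latch (a joint): Latch angle (rad), growing clockwise from above. 0 open, slot along reader x; 1.571 locked at a hard stop, slot along reader y. Stays where left. A finger 30 mm off the axis, led round it, turns it with 2 to 8 N. A hidden tongue passes under a fixed bar from 0.9 rad on, only with the panel within about 0.01 rad of shut; turned while the panel is ajar it will not lock.
- panel (a joint): Panel angle (rad): 0 fully shut at its stop, grows as the front edge rises. Hinge along the panel's rear edge, 130 mm behind the latch's axis. A spring holds it up at 0.09 to 0.13. Pressing at the slot takes some 5 N at first, 7 to 11 N fully shut; let go unlocked it springs up. Locked and let go it rests at about 0.01.
- panel_front (a point): Middle of the top face of the dark grey panel, 10 mm back from its front edge. The panel is 205 mm front to rear, 330 mm across and 12 mm thick; its top lies 110 mm above the work surface when shut.
- reader: The imaging-plate reader: a fixed low cream housing, 320 mm (x) by 340 mm (y), 110 mm high. Origin at the centre of its underside on the work surface; x points from its front to its rear, z up. With the panel shut the latch's axis stands at x = -75 mm, y = 0 in this frame. The rear 100 mm of the top is a fixed deck.
- bottle_mid (a point): Middle of a loose white water bottle with a yellow cap, 68 mm across, 165 mm tall, standing beside the reader. Leave alone.
- mouse_mid (a point): Middle of a loose black computer mouse, 100 x 60 x 32 mm, lying beside the reader. Leave alone.
- jar_mid (a point): Middle of a loose small amber jar, 42 mm across, 50 mm tall, standing on the reader's rear deck. Leave alone.

How it is judged (in metres and radians):
At the end, for the whole second after the job is handed in: The latch is turned to at least 1.4 rad (stop at 1.571), the panel stays shut within 0.025 rad (5 mm at its front edge) by itself, and bottle, mouse and jar are within 20 mm of where they stood (value of joint latch above 1.4 rad and value of joint panel below 0.025 rad and velocity of joint panel below 0.05 rad/s and distance of each of bottle_mid, mouse_mid, jar_mid from where it was at the start of the episode below 0.02 m); the robot touches nothing.
It fails at once if the panel is lifted or opened further than it stood (value of joint panel above 0.2 rad).
It fails at once if the bottle, the mouse or the jar is moved (distance of any of bottle_mid, mouse_mid, jar_mid from where it was at the start of the episode above 0.02 m).
It also fails if it takes over 38 s, if anything falls off the work surface, if the arm or the gripper's body presses on something with over 40 N, if the wrist force passes 120 N, or if a joint passes its speed limit or range.

## Working session

There is one attempt and no reset: what is moved stays moved. The work goes in short steps, Python scripts to look and compute and a shell command to move; the robot and the scene stay as the last step left them, time stands still between calls to the robot, and variables do not carry over. Pictures are saved under pics/ and viewed, and the job is handed in when it is done.

```bash
mkdir -p pics; ls
python3 - <<'E'
from rig import *
import cv2,numpy as np
print(sense()); print(grasp_offset)
for n in ["scene","top"]:
    p,d=capture(n); cv2.imwrite(f"pics/{n}0.png",p[:,:,::-1]); np.save(f"pics/{n}0.npy",d)
    c=calibration(n); print(n,c);
E
```

```text
pics
{'time_s': 0.0, 'joints': array([-1.38640615e+00,  3.13447483e-01,  1.49845587e+00,  3.03665018e-06,
        1.33100629e+00, -2.23383417e-01]), 'dq': array([-0.00048169,  0.00018697,  0.00071623,  0.00212676, -0.00034942,
        0.00137163]), 'tau': array([ 2.86207331e-03, -4.12257457e+01, -2.59747678e+01, -4.81776419e-05,
        4.08696840e-03, -1.00615537e-06]), 'eef_pos': array([ 208.14499565, -481.68651669,  230.72929758]), 'ee_rot': array([ 0.59055978,  0.38874138,  0.59120381, -0.38806873]), 'force': array([ 0.02719292, -0.42010917,  0.23988361]), 'wrist_torque': array([ 0.02828154, -0.02523966, -0.01693914]), 'grip_width': 1.0024299139555621}
18.700000000000003
scene {'intrinsics': array([[456.93326199,   0.        , 309.34063121],
       [  0.        , 456.93326199, 202.67220193],
       [  0.        ,   0.        ,   1.        ]]), 'world_from_camera': array([[-7.91709405e-01, -5.24049922e-01,  3.13955246e-01,
         9.14467783e+02],
       [ 6.10814475e-01, -6.70571783e-01,  4.20997816e-01,
         4.82075600e+02],
       [-1.00943432e-02,  5.25076339e-01,  8.50995266e-01,
         9.77236230e+02],
       [ 0.00000000e+00,  0.00000000e+00,  0.00000000e+00,
         1.00000000e+00]])}
top {'intrinsics': array([[368.86337922,   0.        , 325.40903048],
       [  0.        , 368.86337922, 200.9753705 ],
       [  0.        ,   0.        ,   1.        ]]), 'world_from_camera': array([[ 2.56795812e-02,  9.94648488e-01, -1.00074698e-01,
         5.11839322e+02],
       [-9.99601345e-01,  2.67239755e-02,  9.10937527e-03,
         6.50663513e+01],
       [ 1.17350201e-02,  9.98008773e-02,  9.94938226e-01,
         1.00630705e+03],
       [ 0.00000000e+00,  0.00000000e+00,  0.00000000e+00,
         1.00000000e+00]])}
```

View pics/scene0.png

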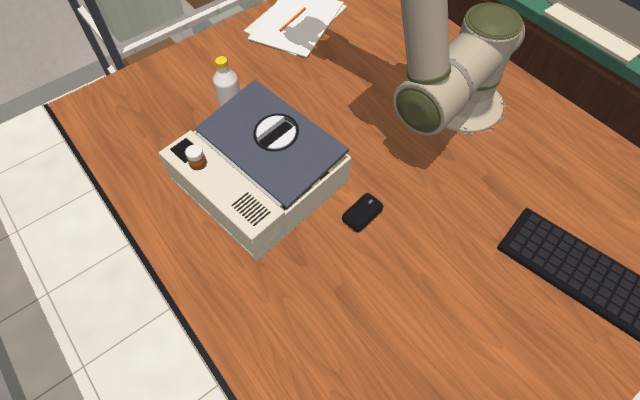

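View pics/top0.png

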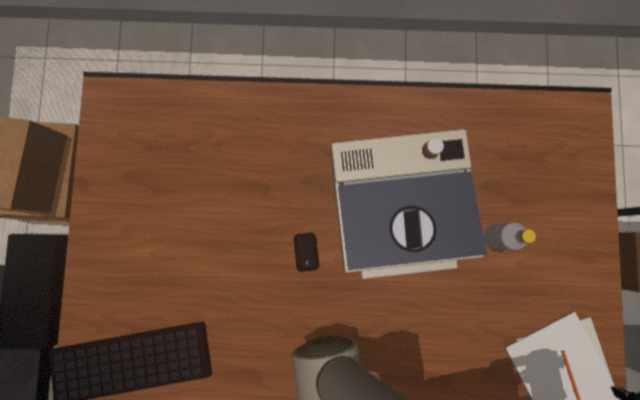

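The scene view shows the reader, with the bottle, mouse and jar around it. In the top view the latch is at about (412,229), with the slot running roughly up the image, the bottle at (515,237), the mouse at (306,252) and the jar at (433,148). I'll enlarge and measure.

```bash
cat > h.py <<'E'
import numpy as np,cv2
from rig import *
def proj_inv(c,u,v,d=None,z=None):
    K=c["intrinsics"];T=c["world_from_camera"]
    r=np.array([(u-K[0,2])/K[0,0],-(v-K[1,2])/K[1,1],-1.0])
    if d is None:
        rw=T[:3,:3]@r; d=(z-T[2,3])/rw[2]
    return T[:3,:3]@(r*d)+T[:3,3]
E
python3 - <<'E'
from h import *
p=cv2.imread("pics/top0.png");d=np.load("pics/top0.npy");c=calibration("top")
cr=p[120:290,320:540]; cv2.imwrite("pics/topc.png",cv2.resize(cr,None,fx=3.5,fy=3.5,interpolation=cv2.INTER_CUBIC))
p2=cv2.imread("pics/scene0.png");cr=p2[70:210,150:360]; cv2.imwrite("pics/scenec.png",cv2.resize(cr,None,fx=3.7,fy=3.7,interpolation=cv2.INTER_CUBIC))
for u,v in [(412,229),(412,215),(412,243),(400,229),(425,229),(375,260),(465,250),(355,190),(460,180),(350,150),(515,237),(306,252),(433,148)]:
    print(u,v,d[v,u],proj_inv(c,u,v,d[v,u]).round(1))
E
```

```text
412 229 895.0848 [ 539.2 -154.9  111.4]
412 215 903.0098 [ 573.5 -156.   106.9]
412 243 888.66565 [ 505.4 -154.3  114.5]
400 229 879.7626 [ 538.  -122.6  126.4]
425 229 876.8555 [ 539.4 -181.4  130. ]
375 260 867.3176 [463.6 -63.1 130.9]
465 250 871.1764 [ 492.3 -275.5  131.9]
355 190 902.03455 [630.7 -14.8 112.4]
460 180 908.08105 [ 662.6 -273.   111.9]
350 150 913.3702 [ 7.304e+02 -7.000e-01  1.109e+02]
515 237 874.61884 [ 525.9 -394.5  132.9]
306 252 965.6364 [474.3 103.5  31.6]
433 148 864.56976 [ 728.3 -191.6  161.5]
```

View pics/topc.png

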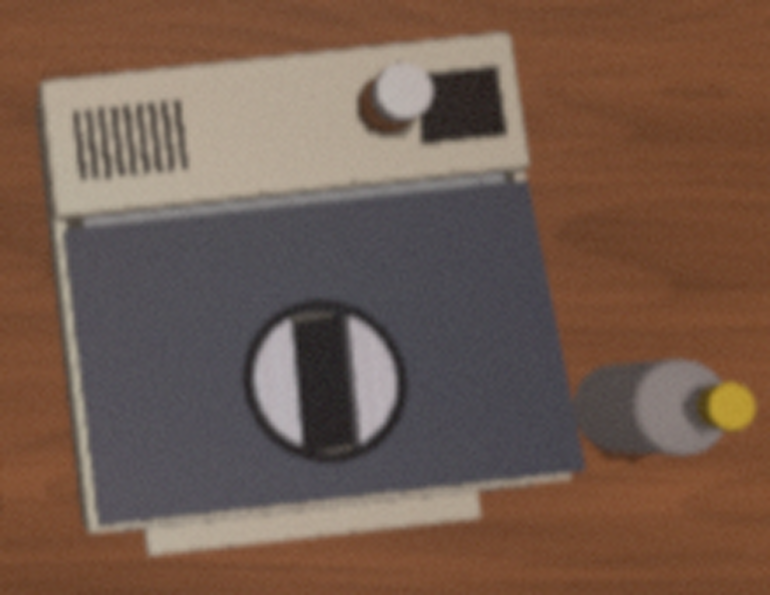

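View pics/scenec.png

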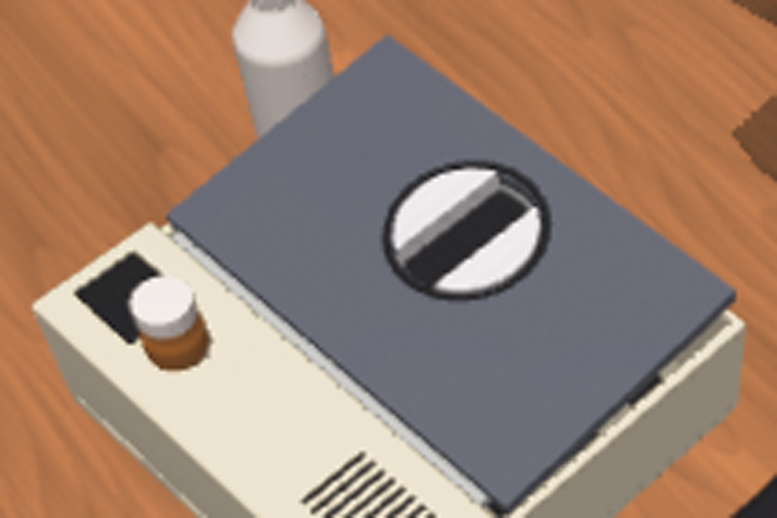

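```bash
cat >> h.py <<'E'
from scipy.spatial.transform import Rotation as R
def toolR(s): q=s["ee_rot"]; return R.from_quat([q[1],q[2],q[3],q[0]])
E
python3 - <<'E'
from h import *
c=calibration("top");d=np.load("pics/top0.npy")
f=lambda x,y:(320+(x+.5)/3.5-.5,120+(y+.5)/3.5-.5)
# deck corners z=110
A=proj_inv(c,*f(42,85),z=110);B=proj_inv(c,*f(510,35),z=110)
print("rear corners",A,B,np.linalg.norm(A-B)); v=A-B; yaw=np.arctan2(v[1],v[0])-np.pi/2; print("yaw",yaw)
# panel plane
P=[]
for vv in range(185,262,2):
  for uu in range(345,478,2):
    q=proj_inv(c,uu,vv,d[vv,uu])
    if 108<q[2]<140 and np.hypot(uu-413,vv-229)>28: P.append(q)
P=np.array(P);M=np.c_[P[:,:2],np.ones(len(P))]
co=np.linalg.lstsq(M,P[:,2],rcond=None)[0];co=np.linalg.lstsq(M[abs(M@co-P[:,2])<3],P[abs(M@co-P[:,2])<3,2],rcond=None)[0]
print("plane",co,"tilt",np.hypot(*co[:2]),np.arctan2(-co[1],-co[0]))
# ring centre with z from plane
for n,(x,y) in dict(c=(325.5,381),l=(246,381),r=(405,381),t=(325,301),b=(327,462),ft=(319,315),fb=(331,450)).items():
    z=125
    for _ in range(9):
        q=proj_inv(c,*f(x,y),z=z); z=co@[q[0],q[1],1]-(15 if n[0]=='f' else 0)
    print(n,q.round(1))
ex=np.array([np.cos(yaw),np.sin(yaw),0]);mid=(A+B)/2
print("reader origin",mid-160*ex,"latch shut",mid-235*ex)
s=sense();print(toolR(s).as_matrix().round(3),s["joints"])
# same from scene cam: disc centre
c2=calibration("scene");d2=np.load("pics/scene0.npy")
q=proj_inv(c2,150+(467+.5)/3.7-.5,70+(230+.5)/3.7-.5,z=127);print("scene centre",q)
E
```

```text
rear corners [744.62045023  45.05013338 110.        ] [ 790.70943804 -288.58298866  110.        ] 336.8015067031575
yaw 0.13727390424648034
plane [-1.11894626e-01 -1.55514304e-02  1.83594825e+02] tilt 0.11297014776499871 0.13809817339930083
c [ 540.  -153.   125.6]
l [538.6 -98.8 124.9]
r [ 541.4 -207.2  126.2]
t [ 595.4 -154.1  119.4]
b [ 485.4 -152.6  131.7]
ft [ 586.7 -153.3  105.3]
fb [ 493.1 -159.3  115.9]
reader origin [ 609.17010827 -143.66133578  110.        ] latch shut [ 534.87565395 -153.92457397  110.        ]
[[-0.     0.918  0.397]
 [ 0.001  0.397 -0.918]
 [-1.     0.    -0.001]] [-1.38642326e+00  3.13382415e-01  1.49833525e+00 -3.73115849e-05
  1.33102263e+00 -2.23433157e-01]
scene centre [ 541.53794117 -148.04763612  127.        ]
```

Yaw 0.137 rad from the rear edge and from the depth tilt direction agree. The panel tilt of 0.113 is in range, and the latch axis is near (539,-153). I'll put both fingertips in the slot, opened to about 40 mm along it, press at the centre and twist. Hover first.

```bash
python3 -m jog '[{"linear":[0,0.8,-0.3],"rotation":[-1,0,0],"grip":40},{"linear":[0,0.8,-0.3],"rotation":[-1,0,0],"grip":40},{"linear":[0,0.8,-0.3],"rotation":[-1,0,0],"grip":40},{"linear":[0,0.8,-0.3],"rotation":[-1,0,0],"grip":40},{"linear":[0,0.8,-0.3],"rotation":[-1,0,0],"grip":40},{"linear":[0,0.8,-0.3],"rotation":[-1,0,0],"grip":40},{"linear":[0,0.8,-0.3],"rotation":[-1,0,0],"grip":40},{"linear":[0,0.8,-0.3],"rotation":[-1,0,0],"grip":40},{"linear":[0,0.8,-0.3],"rotation":[-1,0,0],"grip":40}]'
cat > go.py <<'E'
import sys
from h import *
# args: target x y z, yaw of jaw axis -> linear / rotation units in present tool axes
t=np.array(list(map(float,sys.argv[1:4])));a=float(sys.argv[4])
s=sense();Rm=toolR(s);M=Rm.as_matrix()
x=np.array([0,0,-1.]);z=np.array([np.cos(a),np.sin(a),0]);Rt=R.from_matrix(np.c_[x,np.cross(z,x),z])
print("t",round(s["time_s"],2),"pos",s["eef_pos"].round(1),"jaw ang",np.arctan2(M[1,2],M[0,2]).round(3),"xaxis",M[:,0].round(3),"F",s["force"].round(1),"Tq",s["wrist_torque"].round(2),"grip",round(s["grip_width"]*85.4,1),"j",s["joints"].round(2))
print("linear",(M.T@(t-s["eef_pos"])/300).round(3),"rot",((Rm.inv()*Rt).as_rotvec()/.5).round(3))
E
python3 go.py 539 -152.5 230 0.137
```

```text
time_s: 0.85
eef_pos: [392.5, -304.1, 230.7]
ee_rot: [0.668, 0.23, 0.669, -0.23]
force: [-0.6, 0.2, -0.1]
grip_width: 0.469
t 0.85 pos [ 392.5 -304.1  230.7] jaw ang -0.662 xaxis [-0.001  0.001 -1.   ] F [-0.6  0.2 -0.1] Tq [ 0.01  0.   -0.02] grip 40.0 j [-0.9   0.25  1.58  0.    1.31 -0.23]
linear [0.003 0.699 0.074] rot [-1.599 -0.002 -0.002]
```

```bash
python3 -m jog '[{"linear":[0,0.7,0.074],"rotation":[-1,0,0],"grip":40},{"linear":[0,0.7,0.074],"rotation":[-1,0,0],"grip":40},{"linear":[0,0.7,0.074],"rotation":[-1,0,0],"grip":40},{"linear":[0,0.7,0.074],"rotation":[-1,0,0],"grip":40},{"linear":[0,0.7,0.074],"rotation":[-1,0,0],"grip":40},{"linear":[0,0.7,0.074],"rotation":[-1,0,0],"grip":40},{"linear":[0,0.7,0.074],"rotation":[-1,0,0],"grip":40},{"linear":[0,0.7,0.074],"rotation":[-1,0,0],"grip":40}]'
python3 -m jog '[{"linear":[0,0,0],"rotation":[-0.6,0,0],"grip":40},{"linear":[0,0,0],"rotation":[-0.6,0,0],"grip":40},{"linear":[0,0,0],"rotation":[-0.6,0,0],"grip":40},{"linear":[0,0,0],"rotation":[-0.6,0,0],"grip":40},{"linear":[0,0,0],"rotation":[-0.6,0,0],"grip":40}]'
python3 go.py 539 -152.5 230 0.137
python3 - <<'E'
from h import *
c=calibration("wrist");p,d=capture("wrist");np.save("pics/w1.npy",d);cv2.imwrite("pics/w1.png",p[:,:,::-1])
import pickle;pickle.dump(c,open("pics/w1.pkl","wb"))
print(c["world_from_camera"].round(2))
E
```

```text
time_s: 1.52
eef_pos: [538.4, -153.8, 230.5]
ee_rot: [0.704, 0.058, 0.705, -0.058]
force: [-0.3, 0.2, 0.1]
grip_width: 0.467
time_s: 1.93
eef_pos: [537.6, -155.4, 230.6]
ee_rot: [0.705, -0.046, 0.706, 0.047]
force: [-0.2, -0.1, 0.8]
grip_width: 0.464
t 1.93 pos [ 537.6 -155.4  230.6] jaw ang 0.131 xaxis [-0.002  0.001 -1.   ] F [-0.2 -0.1  0.8] Tq [0.03 0.02 0.05] grip 39.7 j [-0.49  0.39  1.39 -0.    1.36 -0.62]
linear [0.002 0.009 0.006] rot [-0.011 -0.003 -0.002]
[[ 9.9000e-01 -1.3000e-01 -4.0000e-02  5.2801e+02]
 [ 1.3000e-01  9.4000e-01  3.1000e-01 -7.4450e+01]
 [-0.0000e+00 -3.1000e-01  9.5000e-01  3.7268e+02]
 [ 0.0000e+00  0.0000e+00  0.0000e+00  1.0000e+00]]
```

View pics/w1.png

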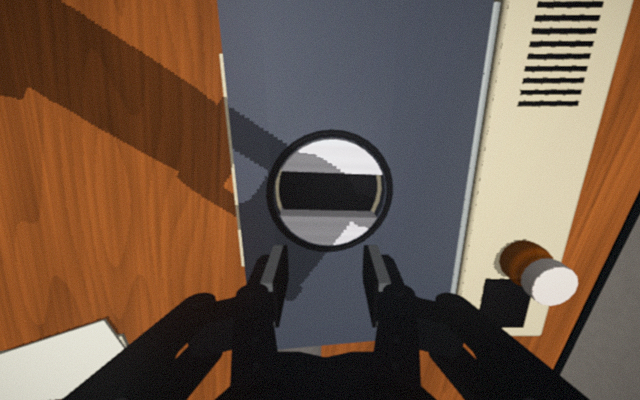

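The wrist view shows the latch ring centred near (330,190), the slot running horizontally at about (330,190), and the fingers pointing along the slot direction. I'll locate it with this camera.

Run:
```python
from h import *
import pickle
c=pickle.load(open("pics/w1.pkl","rb"));p=cv2.imread("pics/w1.png");d=np.load("pics/w1.npy")
cr=p[115:265,250:410];cv2.imwrite("pics/w1c.png",cv2.resize(cr,None,fx=4,fy=4,interpolation=cv2.INTER_CUBIC))
# disc/ring points by depth: print floor points and disc
for u,v in [(330,190),(290,190),(370,190),(330,155),(330,230),(310,190),(350,190)]:
    print(u,v,proj_inv(c,u,v,d[v,u]).round(1))
# floor mask: points >9mm below disc plane near latch
P=[];
for v in range(125,255):
  for u in range(260,400):
    q=proj_inv(c,u,v,d[v,u]); pl=-0.111895*q[0]-.01555*q[1]+183.6
    if d[v,u]>0 and -22<q[2]-pl<-9: P.append(q)
P=np.array(P);print(len(P),P.mean(0));xy=P[:,:2]-P[:,:2].mean(0);w,V=np.linalg.eigh(np.cov(xy.T));print(V[:,1],np.arctan(V[1,1]/V[0,1]))
e=V[:,1]*np.sign(V[0,1]);n=np.array([-e[1],e[0]])
for a in(e,n):
    t=P[:,:2]@a;print(np.percentile(t,[1,99]),np.ptp(np.percentile(t,[1,99])))
for n_,m in dict(e=e,n=n).items(): pass
te=P[:,:2]@e;tn=P[:,:2]@n
print("centre",e*np.mean(np.percentile(te,[1,99]))+n*np.mean(np.percentile(tn,[1,99])))
```

```text
330 190 [ 541.9 -151.1  109.6]
290 190 [ 505.7 -154.7  113.4]
370 190 [ 579.5 -147.6  104.3]
330 155 [ 536.9 -116.2  125.9]
330 230 [ 546.1 -183.3  126.7]
310 190 [ 523.7 -153.1  111.1]
350 190 [ 560.5 -149.3  107.2]
3931 [ 540.74006449 -153.63119515  109.39882794]
[-0.99770458 -0.0677168 ] 0.06776865720456048
[485.08738571 576.65087232] 91.56348661041869
[-207.59204234 -171.34827721] 36.24376513467658
centre [ 542.48087543 -153.08648984]
```

View pics/w1c.png

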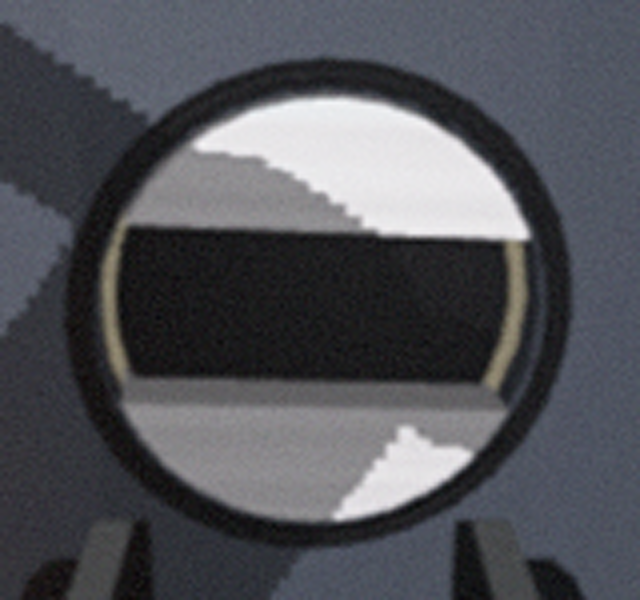

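Floor centre is (541,-153,109.5), 14.5 mm above the shut height as expected. The slot points at about 0.07 to 0.13 rad. Next I'll centre over it and descend into the slot.

```bash
python3 go.py 541 -153 130 0.09
```

```text
t 1.98 pos [ 537.8 -155.2  230.6] jaw ang 0.132 xaxis [-0.002  0.001 -1.   ] F [ 0.4 -0.5 -0.1] Tq [ 0.07 -0.02  0.  ] grip 40.0 j [-0.49  0.39  1.39 -0.    1.36 -0.62]
linear [0.335 0.005 0.012] rot [ 0.084 -0.003 -0.002]
```

```bash
python3 -m jog '[{"linear":[0.03,0.005,0.012],"rotation":[0.084,0,0],"grip":40},{"linear":[0.1,0.005,0.012],"rotation":[0.084,0,0],"grip":40},{"linear":[0.2,0.005,0.012],"rotation":[0.084,0,0],"grip":40},{"linear":[0.3,0.005,0.012],"rotation":[0.084,0,0],"grip":40},{"linear":[0.335,0.005,0.012],"rotation":[0.084,0,0],"grip":40},{"linear":[0.335,0.005,0.012],"rotation":[0.084,0,0],"grip":40}]'
python3 go.py 541 -153 108 0.09
python3 - <<'E'
from h import *
p,d=capture("wrist");cv2.imwrite("pics/w2.png",p[:,:,::-1])
E
```

```text
time_s: 2.48
eef_pos: [539.7, -153.1, 128.0]
ee_rot: [0.704, -0.03, 0.708, 0.032]
force: [-0.2, -0.4, 0.9]
grip_width: 0.469
t 2.48 pos [ 539.7 -153.1  128. ] jaw ang 0.088 xaxis [-0.006  0.003 -1.   ] F [-0.2 -0.4  0.9] Tq [ 0.03 -0.03 -0.04] grip 40.0 j [-0.49  0.49  1.52 -0.    1.14 -0.57]
linear [ 0.066 -0.     0.005] rot [-0.004 -0.011 -0.007]
```

View pics/w2.png

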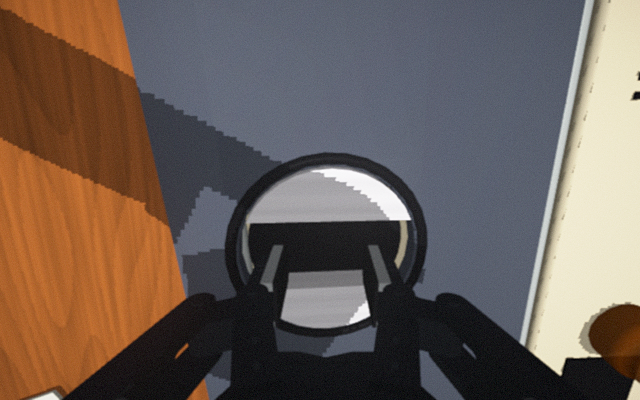

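The fingertips, at about (275,247) and (373,247), line up within the slot, which spans rows 222 to 270. Descending to the floor.

```bash
python3 -m jog '[{"linear":[0.02,0,0.005],"rotation":[0,-0.01,0],"grip":40},{"linear":[0.04,0,0.005],"rotation":[0,-0.01,0],"grip":40},{"linear":[0.06,0,0.005],"rotation":[0,-0.01,0],"grip":40},{"linear":[0.066,0,0.005],"rotation":[0,-0.01,0],"grip":40},{"linear":[0.066,0,0.005],"rotation":[0,-0.01,0],"grip":40}]'
python3 go.py 541 -153 98 0.09
python3 - <<'E'
from h import *
p,d=capture("wrist");cv2.imwrite("pics/w3.png",p[:,:,::-1])
E
```

```text
time_s: 2.95
eef_pos: [542.2, -153.3, 110.1]
ee_rot: [0.707, -0.031, 0.706, 0.032]
force: [-0.5, 0.5, -0.3]
grip_width: 0.465
t 2.95 pos [ 542.2 -153.3  110.1] jaw ang 0.088 xaxis [ 0.002  0.002 -1.   ] F [-0.5  0.5 -0.3] Tq [0.06 0.03 0.  ] grip 39.7 j [-0.48  0.51  1.54  0.    1.09 -0.57]
linear [ 0.04   0.001 -0.004] rot [-0.003  0.004 -0.003]
```

View pics/w3.png

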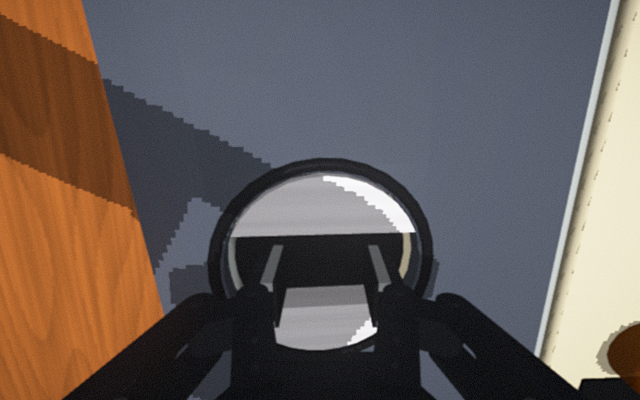

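The tips are inside the slot with no contact yet. Now pressing in steps.

```bash
python3 -m jog '[{"linear":[0.01,0,-0.003],"rotation":[0,0,0],"grip":40},{"linear":[0.02,0,-0.003],"rotation":[0,0,0],"grip":40},{"linear":[0.03,0,-0.003],"rotation":[0,0,0],"grip":40},{"linear":[0.04,0,-0.003],"rotation":[0,0,0],"grip":40},{"linear":[0.04,0,-0.003],"rotation":[0,0,0],"grip":40}]'
python3 go.py 541 -153 90 0.09
```

```text
time_s: 3.42
eef_pos: [541.5, -153.5, 98.2]
ee_rot: [0.707, -0.031, 0.705, 0.032]
force: [0.8, -0.2, 2.6]
grip_width: 0.469
t 3.42 pos [ 541.5 -153.5   98.2] jaw ang 0.089 xaxis [ 0.003  0.001 -1.   ] F [ 0.8 -0.2  2.6] Tq [-0.13 -0.16  0.01] grip 40.1 j [-0.49  0.53  1.55  0.    1.06 -0.58]
linear [ 0.027  0.002 -0.002] rot [-0.003  0.006 -0.002]
```

```bash
python3 -m jog '[{"linear":[0.01,0,0],"rotation":[0,0,0],"grip":40},{"linear":[0.02,0,0],"rotation":[0,0,0],"grip":40},{"linear":[0.028,0,0],"rotation":[0,0,0],"grip":40},{"linear":[0.028,0,0],"rotation":[0,0,0],"grip":40}]'
python3 go.py 541 -153 86 0.09
```

```text
time_s: 3.75
eef_pos: [541.8, -153.6, 93.1]
ee_rot: [0.708, -0.031, 0.705, 0.032]
force: [-10.8, 4.8, 31.4]
grip_width: 0.468
t 3.75 pos [ 541.8 -153.6   93.1] jaw ang 0.089 xaxis [ 0.004  0.    -1.   ] F [-10.8   4.8  31.4] Tq [ 0.75  1.99 -0.02] grip 40.0 j [-0.49  0.54  1.55  0.    1.05 -0.58]
linear [ 0.024  0.002 -0.003] rot [-0.002  0.008 -0.   ]
```

The panel is at its stop: force has risen to 31 N at z=93. Now easing to about 20 N and twisting clockwise (+ about tool x).

```bash
python3 -m jog '[{"linear":[0.007,0,-0.002],"rotation":[0.1,0,0],"grip":40},{"linear":[0.007,0,-0.002],"rotation":[0.25,0,0],"grip":40},{"linear":[0.007,0,-0.002],"rotation":[0.4,0,0],"grip":40},{"linear":[0.007,0,-0.002],"rotation":[0.55,0,0],"grip":40},{"linear":[0.007,0,-0.002],"rotation":[0.7,0,0],"grip":40},{"linear":[0.007,0,-0.002],"rotation":[0.85,0,0],"grip":40},{"linear":[0.007,0,-0.002],"rotation":[1,0,0],"grip":40},{"linear":[0.007,0,-0.002],"rotation":[1,0,0],"grip":40}]'
python3 go.py 541 -153 91 -0.9
python3 - <<'E'
from h import *
p,d=capture("wrist");cv2.imwrite("pics/w4.png",p[:,:,::-1])
E
```

```text
time_s: 4.42
eef_pos: [540.8, -154.7, 93.3]
ee_rot: [0.693, 0.145, 0.691, -0.146]
force: [-11.8, -1.6, 23.5]
grip_width: 0.469
t 4.42 pos [ 540.8 -154.7   93.3] jaw ang -0.415 xaxis [ 0.003 -0.002 -1.   ] F [-11.8  -1.6  23.5] Tq [-0.36  2.1  -0.03] grip 40.0 j [-0.49  0.53  1.55 -0.    1.05 -0.07]
linear [ 0.007  0.005 -0.002] rot [ 0.971  0.007 -0.001]
```

View pics/w4.png

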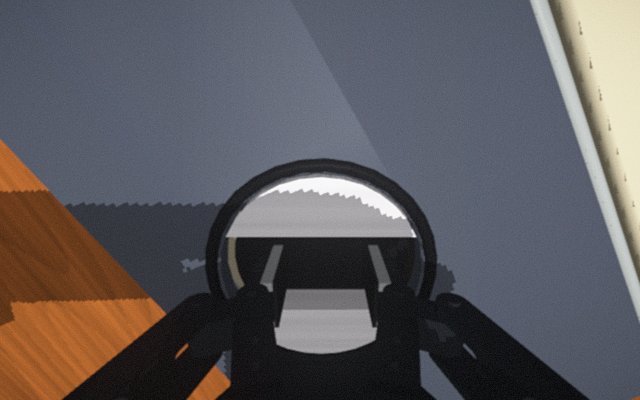

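The slot has turned together with the fingers; its edges are still horizontal in the wrist view. Continuing.

```bash
python3 -m jog '[{"linear":[0.007,0.003,-0.002],"rotation":[0.1,0,0],"grip":40},{"linear":[0.007,0.003,-0.002],"rotation":[0.25,0,0],"grip":40},{"linear":[0.007,0.003,-0.002],"rotation":[0.4,0,0],"grip":40},{"linear":[0.007,0.003,-0.002],"rotation":[0.55,0,0],"grip":40},{"linear":[0.007,0.003,-0.002],"rotation":[0.7,0,0],"grip":40},{"linear":[0.007,0.003,-0.002],"rotation":[0.85,0,0],"grip":40},{"linear":[0.007,0.003,-0.002],"rotation":[1,0,0],"grip":40},{"linear":[0.007,0.003,-0.002],"rotation":[1,0,0],"grip":40}]'
python3 go.py 541 -153 91 -1.43
python3 - <<'E'
from h import *
p,d=capture("wrist");cv2.imwrite("pics/w5.png",p[:,:,::-1])
E
```

```text
time_s: 5.13
eef_pos: [539.5, -154.7, 93.2]
ee_rot: [0.635, 0.311, 0.633, -0.314]
force: [-13.7, -3.3, 24.8]
grip_width: 0.463
t 5.13 pos [ 539.5 -154.7   93.2] jaw ang -0.915 xaxis [ 0.001 -0.004 -1.   ] F [-13.7  -3.3  24.8] Tq [-0.34  2.46  0.07] grip 39.5 j [-0.49  0.53  1.56 -0.    1.05  0.43]
linear [ 0.007  0.007 -0.001] rot [1.03  0.008 0.002]
```

View pics/w5.png

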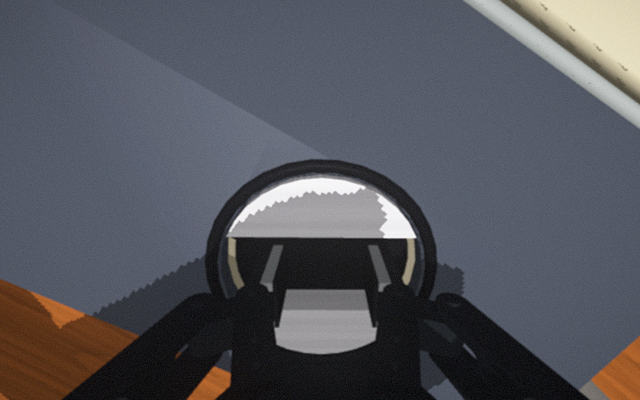

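```bash
python3 -m jog '[{"linear":[0.007,0.005,-0.001],"rotation":[0.1,0,0],"grip":40},{"linear":[0.007,0.005,-0.001],"rotation":[0.25,0,0],"grip":40},{"linear":[0.007,0.005,-0.001],"rotation":[0.4,0,0],"grip":40},{"linear":[0.007,0.005,-0.001],"rotation":[0.55,0,0],"grip":40},{"linear":[0.007,0.005,-0.001],"rotation":[0.7,0,0],"grip":40},{"linear":[0.007,0.005,-0.001],"rotation":[0.85,0,0],"grip":40},{"linear":[0.007,0.005,-0.001],"rotation":[1,0,0],"grip":40},{"linear":[0.007,0.005,-0.001],"rotation":[1,0,0],"grip":40}]'
python3 go.py 541 -153 91 -1.6
python3 -m jog '[{"linear":[0.007,0.003,0],"rotation":[0.1,0,0],"grip":40},{"linear":[0.007,0.003,0],"rotation":[0.2,0,0],"grip":40},{"linear":[0.007,0.003,0],"rotation":[0.3,0,0],"grip":40},{"linear":[0.007,0.003,0],"rotation":[0.3,0,0],"grip":40}]'
python3 go.py 541 -153 91 -1.6
python3 - <<'E'
from h import *
p,d=capture("wrist");cv2.imwrite("pics/w6.png",p[:,:,::-1])
E
```

```text
time_s: 5.85
eef_pos: [538.6, -154.2, 93.2]
ee_rot: [0.537, 0.457, 0.537, -0.462]
force: [-18.9, -1.1, 27.0]
grip_width: 0.471
t 5.85 pos [ 538.6 -154.2   93.2] jaw ang -1.415 xaxis [-0.004 -0.005 -1.   ] F [-18.9  -1.1  27. ] Tq [0.05 3.38 0.12] grip 40.2 j [-0.49  0.53  1.56 -0.01  1.05  0.93]
linear [ 0.007  0.009 -0.003] rot [0.369 0.009 0.008]
time_s: 6.18
eef_pos: [539.8, -154.5, 93.3]
ee_rot: [0.502, 0.497, 0.5, -0.501]
force: [-6.3, 0.5, 20.7]
grip_width: 0.469
t 6.18 pos [ 539.8 -154.5   93.3] jaw ang -1.568 xaxis [-0.002 -0.006 -1.   ] F [-6.3  0.5 20.7] Tq [0.42 1.15 0.09] grip 40.0 j [-0.48  0.53  1.55 -0.01  1.05  1.09]
linear [ 0.008  0.004 -0.005] rot [0.065 0.013 0.005]
```

View pics/w6.png

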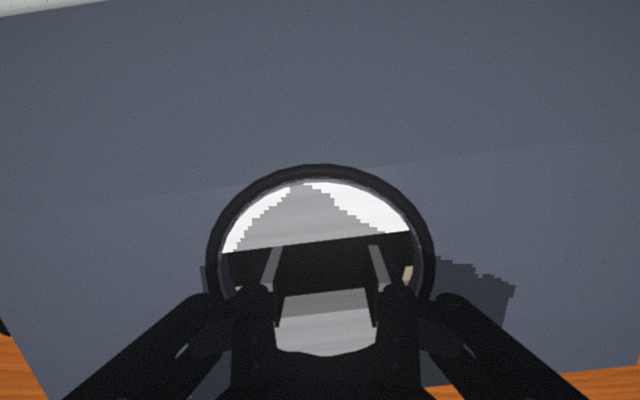

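The slot now lags the fingers by about 0.11 rad, so it has stopped near -1.45, with the expected stop at -1.434. I'll twist a little more to confirm the stop by torque.

```bash
python3 -m jog '[{"linear":[0.007,0.003,0],"rotation":[0.1,0,0],"grip":40},{"linear":[0.007,0.003,0],"rotation":[0.2,0,0],"grip":40},{"linear":[0.007,0.003,0],"rotation":[0.3,0,0],"grip":40},{"linear":[0.007,0.003,0],"rotation":[0.36,0,0],"grip":40},{"linear":[0.007,0.003,0],"rotation":[0.36,0,0],"grip":40}]'
python3 go.py 540 -154 91 -1.434
python3 - <<'E'
from h import *
p,d=capture("wrist");cv2.imwrite("pics/w7.png",p[:,:,::-1])
E
```

```text
time_s: 6.65
eef_pos: [541.0, -154.8, 93.3]
ee_rot: [-0.456, -0.54, -0.452, 0.544]
force: [-5.7, 1.3, 21.3]
grip_width: 0.47
t 6.65 pos [ 541.  -154.8   93.3] jaw ang -1.747 xaxis [-0.001 -0.008 -1.   ] F [-5.7  1.3 21.3] Tq [0.59 0.98 0.12] grip 40.1 j [-0.48  0.54  1.55 -0.01  1.05  1.27]
linear [ 0.008 -0.004 -0.002] rot [-0.626  0.015  0.002]
```

View pics/w7.png

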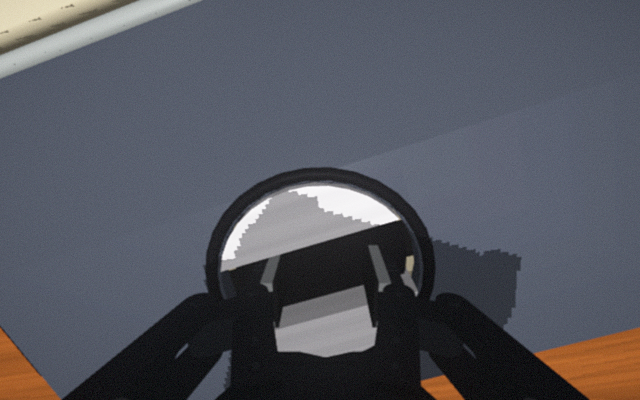

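The latch stays put while the fingers slip, so it is at its hard stop. Now withdrawing straight up without turning back.

```bash
python3 -m jog '[{"linear":[-0.02,0,0],"rotation":[0,0,0],"grip":40},{"linear":[-0.05,0,0],"rotation":[0,0,0],"grip":40},{"linear":[-0.1,0,0],"rotation":[0,0,0],"grip":40},{"linear":[-0.2,0,0],"rotation":[0,0,0],"grip":40},{"linear":[-0.3,0,0],"rotation":[0,0,0],"grip":40},{"linear":[-0.4,0,0],"rotation":[0,0,0],"grip":40},{"linear":[-0.4,0,0],"rotation":[0,0,0],"grip":40}]'
python3 go.py 540 -154 210 -1.434
python3 - <<'E'
from h import *
c=calibration("wrist");p,d=capture("wrist");cv2.imwrite("pics/w8.png",p[:,:,::-1])
P=[]
for v in range(0,400,3):
  for u in range(0,640,3):
    if d[v,u]>0: P.append(np.r_[proj_inv(c,u,v,d[v,u]),u,v])
P=np.array(P);a=.137;r=np.array([[np.cos(a),np.sin(a)],[-np.sin(a),np.cos(a)]])
q=(P[:,:2]-[609.2,-143.7])@r.T
m=(abs(q[:,1])<140)&(q[:,0]>-150)&(q[:,0]<40)&(np.hypot(q[:,0]+72,q[:,1])>65)&(P[:,2]<140)&(P[:,2]>100)
M=np.c_[q[m],np.ones(m.sum())];co=np.linalg.lstsq(M,P[m,2],rcond=None)[0];res=P[m,2]-M@co;k=abs(res)<3
co=np.linalg.lstsq(M[k],P[m,2][k],rcond=None)[0];print("panel plane slope x,y, z at latch",co[:2],co@[-75,0,1],k.sum())
f=(np.hypot(q[:,0]+72,q[:,1])<55)&(P[:,2]<100)&(P[:,2]>88);xy=q[f];xy=xy-xy.mean(0);w,V=np.linalg.eigh(np.cov(xy.T));print("floor",f.sum(),P[f,:3].mean(0),"slot dir in reader",V[:,1],np.sqrt(w))
cv2.imwrite("pics/top9.png",capture("top")[0][120:290,270:550,::-1].repeat(2,0).repeat(2,1))
E
```

```text
time_s: 7.28
eef_pos: [542.8, -154.6, 219.2]
ee_rot: [-0.459, -0.541, -0.45, 0.542]
force: [0.9, -0.0, 1.6]
grip_width: 0.47
t 7.28 pos [ 542.8 -154.6  219.2] jaw ang -1.746 xaxis [ 0.007 -0.012 -1.   ] F [ 0.9 -0.   1.6] Tq [-0.04 -0.   -0.04] grip 40.1 j [-0.48  0.4   1.4  -0.01  1.32  1.27]
linear [ 0.031 -0.01  -0.001] rot [-0.623  0.023 -0.015]
panel plane slope x,y, z at latch [-0.01212005  0.00045513] 111.08605817886045 5562
floor 405 [ 537.7099656  -152.33130793   96.12635987] slot dir in reader [-0.00533038  0.99998579] [10.87188371 26.04983881]
```

View pics/w8.png

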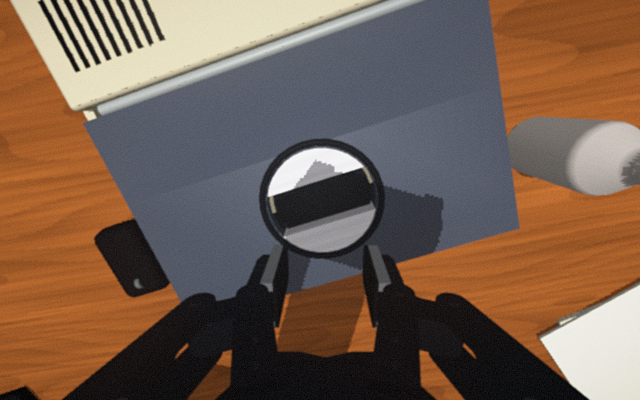

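View pics/top9.png

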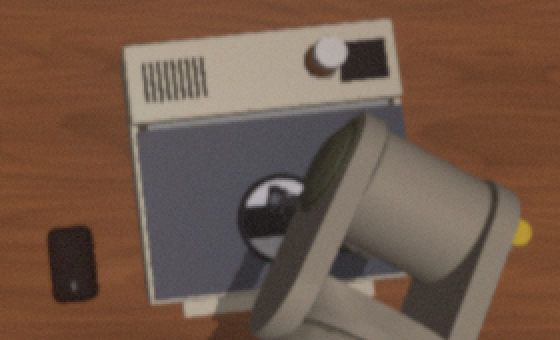

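The panel rests at 0.012 rad and the slot lies along reader y within 0.01 rad. Mouse, jar and bottle are where they were, and the tool is clear. Handing in.

```bash
python3 -c "
from rig import *
s=sense();print(s['time_s'],s['force'].round(1));print(finish_job())"
```

```text
7.3833 [ 0.3  0.6 -0.2]
the job is handed in; nothing more can be done
None
```

The panel is shut and the latch is locked at its stop. I handed the job in at 7.4 s; no verdict was reported.

I set both fingertips, 40 mm apart, in the slot and pressed the panel to its stop, with a reading of about 31 N there. While pressing at 20–27 N, I twisted the latch clockwise until the slot stopped and the fingers slipped in it. I then withdrew straight up without turning back.

**Checks after withdrawing:**
- **Panel:** by wrist depth its tilt is 0.012 rad, which matches the locked rest of about 0.01. The slot floor is at about 96 mm.
- **Latch:** the slot lies along reader y to about 0.005 rad, so the latch is at about 1.57 rad.
- **Mouse, jar and bottle:** they look unmoved in the pictures, but I did not re-measure their positions. The arm hid most of the bottle in the last top view; its body showed in the wrist view.
- **Robot:** the wrist force read about zero, and the TCP was at 219 mm, clear of everything.

**Disagreements:**
- **Slot direction:** before the twist it measured 0.07 rad from the floor points, against a reader yaw of 0.137 rad. This was within the finger clearance.
- **Latch centre:** estimates from different cameras and edges differed by up to about 6 mm.
- **Side force:** about 19 N came on late in the twist and eased as I re-centred.

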